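# Dip the loaf tin and lock the depth gauge

## Task

Take the black wing knob on top of the depth gauge, push the probe gently down until its foot rests on the bottom of the loaf tin without pressing hard, and, while still holding it down there, turn the knob clockwise to its stop so that the probe stays locked at that depth. Then let go, and leave the other things on the bench where they are.

Things in the scene. Friction and masses are not known exactly. Their poses are not given: they have to be found in the camera images.
- stand: Fixed depth gauge stand: dark steel base plate 250 x 190 x 12 mm, an aluminium column (30 x 50 mm) on its +x side, 125 mm from the probe, and a guide arm 36 mm wide (y) that reaches from the column to the probe, underside 115 mm, top 150 mm above the bench. Origin: on the probe's axis, at bench height; x towards the column, z up.
- probe: Upright steel rod 16 mm in diameter with black ring marks, in the guide arm. Origin on its axis, 12 mm above the foot's underside; z up. It only slides up and down, at most 92 mm down from its start at the top. A lift spring resists: about 3 to 5 N to start it down and to keep it moving, rising slightly with depth; let go unlocked, it springs back up.
- foot_tip (a point): Centre of the underside of the probe's foot, a rubber disc 22 mm across; 105 mm above the bench at the start. The foot sits on a short spring: 2 N per mm, 3 mm of give, then hard.
- lock_grip (a point): Where to grip the wing knob on top of the probe (it rides up and down with the probe): a black plastic bar 12 mm thick (this frame's x), 44 mm long (y), 36 mm tall, on the probe's axis. This point is 20 mm above the bar's underside, 16 mm below its top, and 274 mm above the bench at the start. z up. It turns with the knob.
- lock (a joint): Angle of the wing knob in rad: starts at 0 to 0.2 (open), grows clockwise seen from above, hard stop at 1.35. From about 0.5 on it clamps the probe in the guide arm and gets stiffer (up to about 0.2 N m); locked from 1.1 on. It stays where it is left.
- tin: Plain aluminium loaf tin, open at the top, outside 150 x 104 mm (x, y), 80 mm tall, walls 3 mm, fixed on the stand's base plate under the probe; its rim is 92 mm above the bench. Origin: centre of its underside. Its flat bottom is a false bottom of unknown height: 20 to 55 mm above the bench. The thin bottom must not be pressed with more than 15 N.
- jar: Bystander: glass jar with a steel lid, 68 mm in diameter, 100 mm tall, loose. Its origin is the centre of its underside, z up.
- small_tin: Bystander: small aluminium tin 130 x 90 x 50 mm, open at the top, loose. Its origin is the centre of its underside, z up.
- cutter: Bystander: round steel pastry cutter, a ring 70 mm in diameter, 40 mm tall, loose. Its origin is the centre of its underside, z up.

How it is judged (in metres and radians):
On the way, in this order (a step that is already met when the one before it is completed fails the run):
1. the foot rests on the tin's bottom with the knob still open (more than 1 N, knob below 0.6 rad) (contact force between probe and tin above 1 N and value of joint lock below 0.6 rad), for 0.2 s.
2. the knob is turned to lock (above 1.1 rad) with the foot still on the bottom (contact force between probe and tin above 0.5 N and value of joint lock above 1.1 rad), for 0.2 s.
At the end, for the whole second after the job is handed in: The probe, let go, stays locked (knob turned past 1.1 rad) and still, its foot resting on the tin's bottom (contact force above 0.3 N) (contact force between probe and tin above 0.3 N and value of joint lock above 1.1 rad and linear speed of probe below 0.01 m/s); the robot touches nothing.
It fails at once if the tin's bottom is pressed with more than 15 N (contact force between probe and tin above 15 N).
It fails at once if the jar, the small tin or the cutter is moved more than 20 mm (distance of any of jar, small_tin, cutter from where it was at the start of the episode above 0.02 m).
It also fails if it takes over 61 s, if anything falls off the work surface, if the arm or the gripper's body presses on something with over 40 N, if the wrist force passes 120 N, or if a joint passes its speed limit or range.

## Robot

A 6-joint arm with a two-finger parallel gripper is mounted at the origin on the work surface. World frame = base frame: x ahead of the robot, y to its left, z up, the work surface at z = 0. Lengths are in m, angles in degrees, forces in N, time in s.
With the tool pointing down it reaches from about 0.25 to 0.775 m from the base axis. Payload 4 kg.
Tool frame: the origin (TCP) lies at the very end of the fingers, on their centre line; the grasp point (between the pads) lies 19 mm behind it; y points along the fingers, z is the direction in which the jaws open and shut, and the axes are right-handed (so a half turn about y gives the same grasp; the last joint's range is limited). The gripper opens to 94 mm and grips with 3 to 60 N. Pads are 16 mm wide; open, the fingers measure 119 mm over their backs; the gripper's body (75 mm by 177 mm) begins 78 mm behind the grasp point.
Start: joints at [63.879, 4.996, 78.535, -0, 96.463, -5.907], TCP at [0.19, 0.516, 0.206] pointing down, gripper open.
Joint ranges: [-177.83, 177.83], [-43.37, 116.18], [15.69, 146.23], [-61.86, 241.86], [9.47, 152.12], [-147.06, 147.06]. Speed limits (degrees/s): [159.86, 159.86, 180, 180, 180, 180].

## Interface

Orientations are given as [roll, pitch, yaw] about the fixed x, y, z axes, in that order (R = Rz(yaw) Ry(pitch) Rx(roll)).
In Python, from station import bot gives the robot as it stands.
- The arm moves only by the tool send_rows, never from a script. Its argument "rows" is a list of rows, each a list of 2 entries, a list of its own where there are three numbers: the shift along the tool's x, y, z in m, then the turn about the tool's y in rad. A call has 1 to 20 rows; each row shifts and turns the commanded pose from where the row before left it, along the tool's axes as they then stand; what a row does not reach is not made up. A row lasts 1/10 s, in which the tool goes at most 50 mm and 8.59 degrees, less where a joint would pass 70% of its speed; a pose out of reach is approached as far as the arm can. A call with a gripper value outside its range is refused whole. "grip" is the finger opening in m, from 0 to 0.094, set as the call begins (left out, the last holds). The fingers move at their own pace and stop on an object; "newtons" is the grip in N (left out, the last holds). Time passes only in rows, so rows that do not move let the fingers close. It gives the time, the measured TCP pose, the force and the opening at its end, in the units of the state.
- bot.read_state(): the state, without advancing time (a new reading comes with each control period).
- bot.read_camera(name): name is "side" or "top"; returns the picture (480x640x3 uint8, red, green, blue); there is no depth.
- bot.camera_params(name): a dict with "mtx" (3x3 intrinsics, pixels), "rvec" (rotation vector, rad) and "tvec" (3), from world to camera coordinates, as OpenCV has them. Camera axes: x right, y down, z forward; pixel columns grow to the right and rows downward; lengths in m; the calibration is good to about 2 mm. A picture is of the moment at which its call begins. camera_params takes no time and is no camera call.
- bot.hand_in(): hands the job in, once; it reports no verdict.
The state is a dict: "t": time; "joint_positions": joint angles; "qd": joint speeds; "joint_efforts": joint torques, N m; "eef_pos": TCP position; "tcp_rot": TCP orientation; "ft_force": force on the tool from outside, world axes, zero at the start; "wrist_torque": the same for the moment, N m; "gripper_width": finger opening in m.
Only numpy, scipy, OpenCV 4.12 (cv2) and the standard library are available. Lean on these libraries where they do the work, as an engineer would, in place of code of your own. Each camera call takes 0.05 s, during which the arm holds its last target. There are 200 camera calls.

## Working session

There is one attempt and no reset: what is moved stays moved. The work goes in short steps, Python scripts to look and compute and a tool call to move; the robot and the scene stay as the last step left them, time stands still between calls to the robot, and variables do not carry over. Pictures are saved under pics/ and viewed, about 8 in all and at most 12, crops included, and the job is handed in when it is done.

Besides the shell and the picture viewer there is one more tool, called after ">>>" in YAML: its name, and indented under it one key for each argument. send_rows: Moves the arm, as the interface text tells. Its arguments: {"type":"object","properties":{"rows":{"type":"array","items":{"type":"array"}},"grip":{"type":"number"},"newtons":{"type":"number"}},"required":["rows"]}

```bash
mkdir -p pics; python3 - <<'E'
from station import bot
import cv2
for n in("side","top"):
    cv2.imwrite(f"pics/{n}0.png",bot.read_camera(n)[:,:,::-1]); print(n,bot.camera_params(n))
print(bot.read_state())
E
```

```text
side {'mtx': array([[489.62504105,   0.        , 318.3935764 ],
       [  0.        , 489.62504105, 235.23342129],
       [  0.        ,   0.        ,   1.        ]]), 'rvec': array([ 2.02217105, -0.61144979,  0.38841397]), 'tvec': array([-0.42895736,  0.32068779,  0.87511364])}
top {'mtx': array([[519.98787301,   0.        , 317.2282293 ],
       [  0.        , 519.98787301, 241.00674895],
       [  0.        ,   0.        ,   1.        ]]), 'rvec': array([ 2.12744166, -2.1591522 ,  0.11354861]), 'tvec': array([0.08727185, 0.57500952, 1.25199317])}
{'t': 0.1, 'joint_positions': array([ 6.38798375e+01,  5.03461675e+00,  7.86143009e+01, -1.30541124e-03,
        9.64615454e+01, -5.90897517e+00]), 'qd': array([-0.02251147, -0.12914027, -0.09847683,  0.01444384,  0.11093526,
       -0.10787508]), 'joint_efforts': array([ 2.78518441e-03, -3.41250765e+01, -3.03302801e+01,  7.19676423e-02,
        3.03796912e-02, -8.49148660e-05]), 'eef_pos': array([0.18983066, 0.51569148, 0.20443946]), 'tcp_rot': array([-9.01100097e+01,  1.00814748e-02, -2.02113426e+01]), 'ft_force': array([0.14381636, 0.1007492 , 0.11703312]), 'wrist_torque': array([ 0.0349421 , -0.01889773, -0.033375  ]), 'gripper_width': 0.09403226766201982}
```

View pics/side0.png

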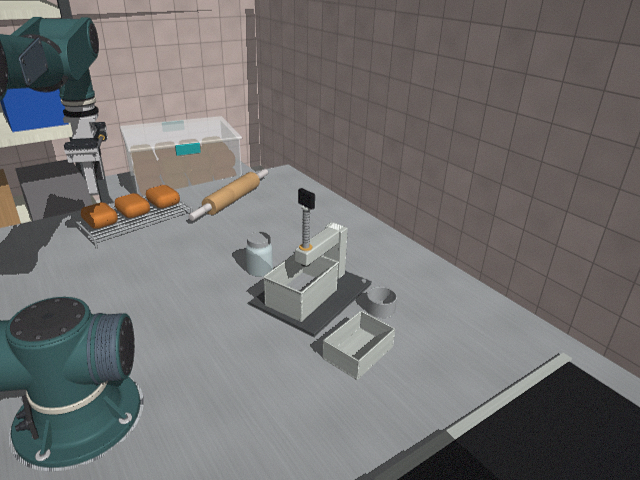

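View pics/top0.png

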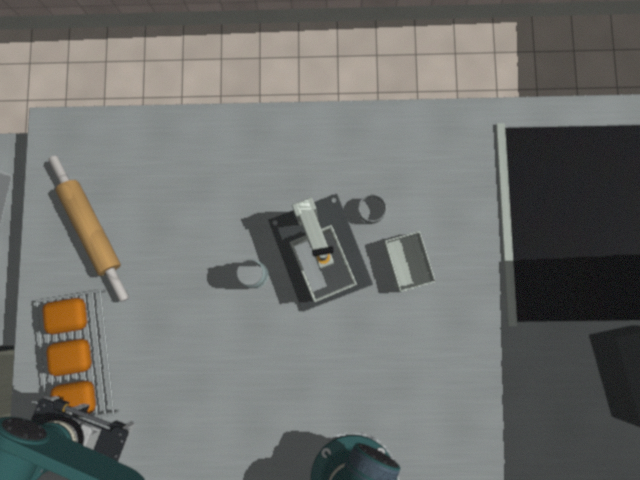

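The side view shows the knob at about (306,198). In the top view it is at about (322,252), with the jar, small tin and cutter around the stand. I'll take enlarged crops.

```bash
python3 - <<'E'
import cv2,numpy as np
s=cv2.imread("pics/side0.png")[180:255,275:350];t=cv2.imread("pics/top0.png")[190:265,285:360]
c=[cv2.resize(i,(400,400),interpolation=cv2.INTER_CUBIC) for i in(s[:50,:50],t[35:75,15:55])]
cv2.imwrite("pics/c.png",np.hstack(c))
E
```

```text
(no output)
```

View pics/c.png

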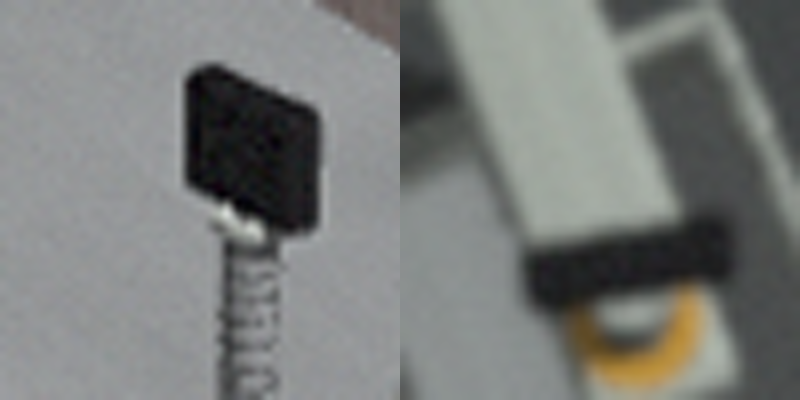

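Side crop: the knob's centre is at about (252,150), which is (306.5,198.8) in the full image. Top crop: the bar runs from (530,278) to (733,247), so its centre is about (323.1,251.2) in the full image.

```bash
cat >h.py <<'E'
import cv2,numpy as np
from station import bot
def P(n):
    c=bot.camera_params(n);R=cv2.Rodrigues(c["rvec"])[0];return c["mtx"],R,np.ravel(c["tvec"])
def ray(n,p):
    K,R,t=P(n);return -R.T@t,R.T@np.linalg.inv(K)@[*p,1]
def onz(n,p,z):
    o,d=ray(n,p);return o+d*(z-o[2])/d[2]
def tri(a,b):
    M=[np.hstack([P(n)[0]@np.c_[P(n)[1],P(n)[2]]]) for n in("side","top")]
    X=cv2.triangulatePoints(*M,np.float64(a),np.float64(b)).ravel();return X[:3]/X[3]
def proj(n,X):
    K,R,t=P(n);return cv2.projectPoints(np.float64(X).reshape(-1,1,3),R,t,K,None)[0].reshape(-1,2)
E
python3 - <<'E'
from h import *
X=tri((306,198.3),(322.7,251.0));print(X,proj("side",X),proj("top",X),np.hypot(*X[:2]))
a=onz("top",(313,252.8),.282);b=onz("top",(333.3,249.7),.282);d=b-a
print(a,b,np.linalg.norm(d),np.degrees(np.arctan2(d[1],d[0])))
a=onz("top",(304,225),.15);b=onz("top",(312.5,249),.15);d=a-b
print("arm dir",np.degrees(np.arctan2(d[1],d[0])))
# camera positions and tip position
print(ray("top",(0,0))[0],ray("side",(0,0))[0])
E
```

```text
[0.52456274 0.06304834 0.27124577] [[306.43717306 198.26305639]] [[322.49357582 251.35596284]] 0.528338111282023
[0.52077226 0.08196721 0.282     ] [0.52637026 0.04121917 0.282     ] 0.04113076557152172 -82.177624129138
arm dir 18.682438837494352
[0.40940327 0.04949681 1.31745142] [-0.00122468 -0.72860578  0.72235799]
```

>>> send_rows:
  rows:
    - [[0, -0.04, 0], 0]
    - [[0, -0.04, 0], 0]
    - [[0, -0.04, 0], 0]
    - [[0.0314, 0, -0.0206], 0]
    - [[0.0314, 0, -0.0206], 0]
    - [[0.0314, 0, -0.0206], 0]
    - [[0.0314, 0, -0.0206], 0]
    - [[0.0314, 0, -0.0206], 0]
    - [[0.0314, 0, -0.0206], 0]
    - [[0.0314, 0, -0.0206], 0]
    - [[0.0314, 0, -0.0206], 0]
    - [[0.0314, 0, -0.0206], 0]
    - [[0.0314, 0, -0.0206], 0]
    - [[0.0314, 0, -0.0206], 0]
    - [[0.0314, 0, -0.0206], 0]
    - [[0.0314, 0, -0.0206], 0]
    - [[0.0314, 0, -0.0206], 0]
    - [[0.0314, 0, -0.0206], 0]
  grip: 0.06

```text
t: 1.9
eef_pos: [0.5258, 0.062, 0.3249]
tcp_rot: [-90.0, 0.1, -20.2]
ft_force: [0.3, 0.6, 0.2]
gripper_width: 0.0596
```

>>> send_rows:
  rows:
    - [[0, 0, 0], 0.135]
    - [[0, 0, 0], 0.135]
    - [[0, 0, 0], 0.135]
    - [[0, 0, 0], 0.135]
    - [[0, 0, 0], 0.135]
    - [[0, 0, 0], 0.135]
    - [[0, 0, 0], 0.135]
    - [[0, 0, 0], 0.135]
    - [[0, 0, 0], 0]
    - [[0, 0, 0], 0]
    - [[0, 0, 0], 0]

```text
t: 3.0
eef_pos: [0.5252, 0.0634, 0.3252]
tcp_rot: [-90.0, 0.0, -82.0]
ft_force: [0.0, 0.0, -0.3]
gripper_width: 0.0601
```

```bash
python3 - <<'E'
from h import *
s=bot.read_state();print({k:np.round(s[k],3) for k in("t","joint_positions","eef_pos","tcp_rot","ft_force","gripper_width")})
for n in("side","top"):
    i=bot.read_camera(n)[:,:,::-1];u,v=(306,198) if n=="side" else (322,251)
    cv2.imwrite(f"pics/{n}1.png",i)
    print(n,proj(n,s["eef_pos"]),proj(n,[.5246,.063,.274]))
    globals()[n]=cv2.resize(i[v-40:v+40,u-40:u+40],(400,400),interpolation=cv2.INTER_CUBIC)
cv2.imwrite("pics/c1.png",np.hstack([side,top]))
E
```

```text
{'t': np.float64(3.0), 'joint_positions': array([ 7.40000e-01,  2.78500e+00,  6.73860e+01,  6.00000e-03,
        1.09853e+02, -7.27200e+00]), 'eef_pos': array([0.525, 0.063, 0.325]), 'tcp_rot': array([-9.0023e+01,  8.0000e-03, -8.1986e+01]), 'ft_force': array([ 0.011,  0.039, -0.257]), 'gripper_width': np.float64(0.06)}
side [[306.92560864 174.70364617]] [[306.48022545 197.10103543]]
top [[321.88338875 247.94731489]] [[322.49740379 251.18820971]]
```

View pics/c1.png

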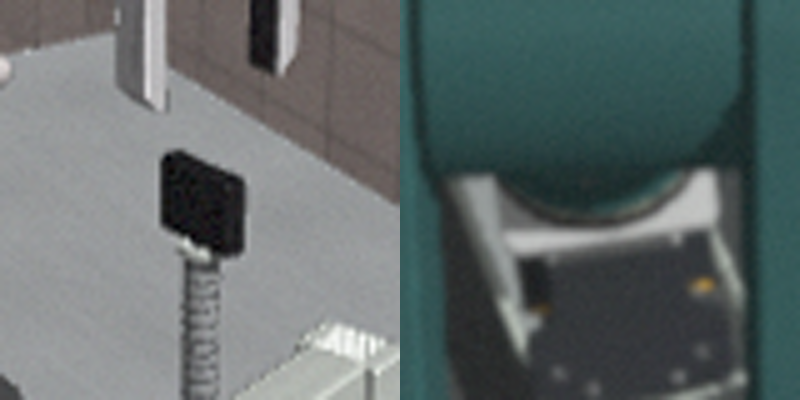

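The side view shows the open fingers straddling the knob: their midpoint is at crop x≈206 and the knob's centre at 203. I'm going down to grip height.

>>> send_rows:
  rows:
    - [[0, 0.015, 0], 0]
    - [[0, 0.015, 0], 0]
    - [[0, 0.015, 0], 0]
    - [[0, 0.013, 0], 0]
    - [[0, 0.01, 0], 0]
    - [[0, 0, 0], 0]
    - [[0, 0, 0], 0]

```text
t: 3.8
eef_pos: [0.5253, 0.0634, 0.2577]
tcp_rot: [-90.0, 0.0, -82.1]
ft_force: [-0.5, 0.8, -0.1]
gripper_width: 0.0598
```

>>> send_rows:
  rows:
    - [[0, 0, 0], 0]
    - [[0, 0, 0], 0]
    - [[0, 0, 0], 0]
    - [[0, 0, 0], 0]
    - [[0, 0, 0], 0]
    - [[0, 0, 0], 0]
    - [[0, 0, 0], 0]
    - [[0, 0, 0], 0]
    - [[0, 0, 0], 0]
    - [[0, 0, 0], 0]
  grip: 0.0
  newtons: 45

```text
t: 4.8
eef_pos: [0.5234, 0.0632, 0.2574]
tcp_rot: [-90.2, 0.0, -82.1]
ft_force: [-5.9, 0.6, 1.4]
gripper_width: 0.0119
```

>>> send_rows:
  rows:
    - [[0, 0, -0.0018], 0]
    - [[0, 0, 0], 0]
    - [[0, 0.005, 0], 0]
    - [[0, 0.005, 0], 0]
    - [[0, 0.005, 0], 0]
    - [[0, 0.005, 0], 0]
    - [[0, 0.005, 0], 0]
    - [[0, 0.005, 0], 0]
    - [[0, 0.005, 0], 0]
    - [[0, 0.005, 0], 0]
    - [[0, 0.003, 0], 0]
    - [[0, 0, 0], 0]
    - [[0, 0, 0], 0]
    - [[0, 0, 0], 0]

```text
t: 6.2
eef_pos: [0.5234, 0.0632, 0.2142]
tcp_rot: [-90.0, 0.0, -82.1]
ft_force: [-2.9, 0.6, 2.4]
gripper_width: 0.012
```

>>> send_rows:
  rows:
    - [[0, 0.001, 0], 0]
    - [[0, 0.001, 0], 0]
    - [[0, 0, 0], 0]
    - [[0, 0, 0], 0]

```text
t: 6.6
eef_pos: [0.5234, 0.0632, 0.2126]
tcp_rot: [-90.0, 0.0, -82.1]
ft_force: [-4.2, 0.5, 4.2]
gripper_width: 0.0116
```

>>> send_rows:
  rows:
    - [[0, 0.001, 0], 0]
    - [[0, 0.001, 0], 0]
    - [[0, 0, 0], 0]
    - [[0, 0, 0], 0]

```text
t: 7.0
eef_pos: [0.5234, 0.0632, 0.2102]
tcp_rot: [-90.0, 0.0, -82.1]
ft_force: [-3.4, -0.2, 3.7]
gripper_width: 0.0117
```

>>> send_rows:
  rows:
    - [[0, 0.001, 0], 0]
    - [[0, 0.001, 0], 0]
    - [[0, 0, 0], 0]
    - [[0, 0, 0], 0]

```text
t: 7.4
eef_pos: [0.5234, 0.0632, 0.2082]
tcp_rot: [-90.0, 0.0, -82.1]
ft_force: [-3.8, 1.1, 3.4]
gripper_width: 0.0117
```

>>> send_rows:
  rows:
    - [[0, 0.001, 0], 0]
    - [[0, 0, 0], 0]
    - [[0, 0, 0], 0]

```text
t: 7.7
eef_pos: [0.5234, 0.0632, 0.2074]
tcp_rot: [-90.0, 0.0, -82.1]
ft_force: [-5.2, 0.7, 2.7]
gripper_width: 0.0114
```

>>> send_rows:
  rows:
    - [[0, 0.001, 0], 0]
    - [[0, 0, 0], 0]
    - [[0, 0, 0], 0]

```text
t: 8.0
eef_pos: [0.5234, 0.0632, 0.2063]
tcp_rot: [-90.0, 0.0, -82.1]
ft_force: [-4.2, 0.7, 2.5]
gripper_width: 0.0117
```

>>> send_rows:
  rows:
    - [[0, 0.0012, 0], 0]
    - [[0, 0.0013, 0], 0]
    - [[0, 0, 0], 0]
    - [[0, 0, 0], 0]

```text
t: 8.4
eef_pos: [0.5234, 0.0632, 0.2037]
tcp_rot: [-90.0, 0.0, -82.1]
ft_force: [-4.2, 0.9, 1.7]
gripper_width: 0.0116
```

```bash
python3 - <<'E'
from h import *
i=bot.read_camera("side")[:,:,::-1];cv2.imwrite("pics/c2.png",cv2.resize(i[160:280,246:366],(600,600),interpolation=cv2.INTER_CUBIC))
print([bot.read_state()["ft_force"].round(2) for _ in range(2)],bot.read_state()["eef_pos"])
E
```

```text
[array([-5.18,  0.95,  2.79]), array([-5.18,  0.95,  2.79])] [0.52340593 0.06318418 0.2036845 ]
```

View pics/c2.png

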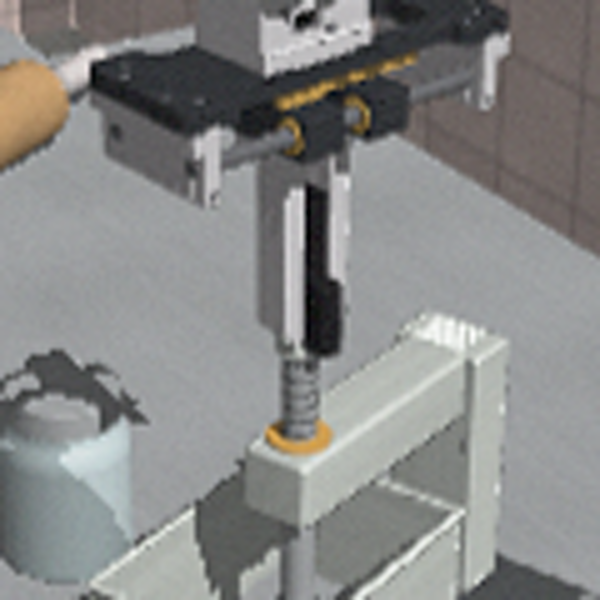

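>>> send_rows:
  rows:
    - [[0, 0.0012, 0], 0]
    - [[0, 0.0013, 0], 0]
    - [[0, 0, 0], 0]
    - [[0, 0, 0], 0]

```text
t: 8.85
eef_pos: [0.5234, 0.0632, 0.2014]
tcp_rot: [-90.0, 0.0, -82.1]
ft_force: [-4.9, 0.6, 2.9]
gripper_width: 0.0114
```

The probe is going down with the knob held firmly between the fingers (knob at crop (322,310)), and the spring is compressed above the guide at (300,435). I'll keep going in small steps.

>>> send_rows:
  rows:
    - [[0, 0.0012, 0], 0]
    - [[0, 0.0013, 0], 0]
    - [[0, 0, 0], 0]
    - [[0, 0, 0], 0]

```text
t: 9.25
eef_pos: [0.5234, 0.0632, 0.1989]
tcp_rot: [-90.0, 0.0, -82.1]
ft_force: [-4.8, 1.0, 2.5]
gripper_width: 0.0116
```

>>> send_rows:
  rows:
    - [[0, 0.0012, 0], 0]
    - [[0, 0.0013, 0], 0]
    - [[0, 0, 0], 0]
    - [[0, 0, 0], 0]

```text
t: 9.65
eef_pos: [0.5234, 0.0632, 0.1964]
tcp_rot: [-90.0, 0.0, -82.1]
ft_force: [-4.7, 0.5, 3.5]
gripper_width: 0.0118
```

>>> send_rows:
  rows:
    - [[0, 0.001, 0], 0]
    - [[0, 0.001, 0], 0]
    - [[0, 0, 0], 0]
    - [[0, 0, 0], 0]

```text
t: 10.05
eef_pos: [0.5234, 0.0632, 0.1945]
tcp_rot: [-90.0, 0.0, -82.1]
ft_force: [-4.1, 0.3, 3.4]
gripper_width: 0.0114
```

>>> send_rows:
  rows:
    - [[0, 0.0012, 0], 0]
    - [[0, 0.0013, 0], 0]
    - [[0, 0, 0], 0]
    - [[0, 0, 0], 0]

```text
t: 10.45
eef_pos: [0.5234, 0.0632, 0.1919]
tcp_rot: [-90.0, 0.0, -82.1]
ft_force: [-4.9, 0.4, 2.8]
gripper_width: 0.0113
```

>>> send_rows:
  rows:
    - [[0, 0.0012, 0], 0]
    - [[0, 0.0013, 0], 0]
    - [[0, 0, 0], 0]
    - [[0, 0, 0], 0]

```text
t: 10.85
eef_pos: [0.5234, 0.0632, 0.1894]
tcp_rot: [-90.0, 0.0, -82.1]
ft_force: [-5.9, 1.0, 3.1]
gripper_width: 0.0117
```

>>> send_rows:
  rows:
    - [[0, 0.0012, 0], 0]
    - [[0, 0.0013, 0], 0]
    - [[0, 0, 0], 0]
    - [[0, 0, 0], 0]

```text
t: 11.25
eef_pos: [0.5234, 0.0632, 0.187]
tcp_rot: [-90.0, 0.0, -82.1]
ft_force: [-4.7, 1.5, 2.5]
gripper_width: 0.0116
```

>>> send_rows:
  rows:
    - [[0, 0.0012, 0], 0]
    - [[0, 0.0013, 0], 0]
    - [[0, 0, 0], 0]
    - [[0, 0, 0], 0]

```text
t: 11.65
eef_pos: [0.5234, 0.0632, 0.1844]
tcp_rot: [-90.0, 0.0, -82.1]
ft_force: [-4.5, 0.7, 2.3]
gripper_width: 0.0114
```

>>> send_rows:
  rows:
    - [[0, 0.0012, 0], 0]
    - [[0, 0.0013, 0], 0]
    - [[0, 0, 0], 0]
    - [[0, 0, 0], 0]

```text
t: 12.05
eef_pos: [0.5234, 0.0632, 0.182]
tcp_rot: [-90.0, 0.0, -82.1]
ft_force: [-4.6, 1.0, 3.4]
gripper_width: 0.0116
```

>>> send_rows:
  rows:
    - [[0, 0.001, 0], 0]
    - [[0, 0.001, 0], 0]
    - [[0, 0, 0], 0]
    - [[0, 0, 0], 0]

```text
t: 12.45
eef_pos: [0.5234, 0.0632, 0.18]
tcp_rot: [-90.0, 0.0, -82.1]
ft_force: [-5.1, 0.4, 3.4]
gripper_width: 0.0116
```

>>> send_rows:
  rows:
    - [[0, 0.0012, 0], 0]
    - [[0, 0.0013, 0], 0]
    - [[0, 0, 0], 0]
    - [[0, 0, 0], 0]

```text
t: 12.85
eef_pos: [0.5234, 0.0632, 0.1775]
tcp_rot: [-90.0, 0.0, -82.1]
ft_force: [-4.7, 0.3, 3.4]
gripper_width: 0.0116
```

>>> send_rows:
  rows:
    - [[0, 0.001, 0], 0]
    - [[0, 0.001, 0], 0]
    - [[0, 0, 0], 0]
    - [[0, 0, 0], 0]

```text
t: 13.25
eef_pos: [0.5234, 0.0632, 0.1762]
tcp_rot: [-90.0, 0.0, -82.1]
ft_force: [-5.2, 1.8, 5.2]
gripper_width: 0.0116
```

>>> send_rows:
  rows:
    - [[0, 0, 0], 0]
    - [[0, 0, 0], 0]

```text
t: 13.45
eef_pos: [0.5234, 0.0632, 0.1762]
tcp_rot: [-90.0, 0.0, -82.1]
ft_force: [-6.3, 0.9, 5.3]
gripper_width: 0.0117
```

>>> send_rows:
  rows:
    - [[0, 0.0005, 0], 0]
    - [[0, 0, 0], 0]
    - [[0, 0, 0], 0]

```text
t: 13.75
eef_pos: [0.5234, 0.0632, 0.176]
tcp_rot: [-90.0, -0.0, -82.1]
ft_force: [-5.8, 1.8, 6.1]
gripper_width: 0.0117
```

>>> send_rows:
  rows:
    - [[0, 0, 0], 0]

```text
t: 13.85
eef_pos: [0.5235, 0.0632, 0.176]
tcp_rot: [-90.0, 0.0, -82.1]
ft_force: [-6.2, 0.0, 7.6]
gripper_width: 0.0114
```

>>> send_rows:
  rows:
    - [[0, 0.0005, 0], 0]
    - [[0, 0, 0], 0]
    - [[0, 0, 0], 0]
    - [[0, 0, 0], 0]

```text
t: 14.25
eef_pos: [0.5235, 0.0632, 0.1757]
tcp_rot: [-90.0, -0.0, -82.1]
ft_force: [-5.6, 0.8, 7.5]
gripper_width: 0.0115
```

```bash
python3 - <<'E'
from h import *
f=[]
for k in range(6):
    i=bot.read_camera("side");s=bot.read_state();f.append(s["ft_force"])
print(np.mean(f,0),np.std(f,0),s["eef_pos"],s["wrist_torque"],s["joint_positions"])
cv2.imwrite("pics/c3.png",cv2.resize(i[180:300,246:366,::-1],(600,600),interpolation=cv2.INTER_CUBIC))
E
```

```text
[-6.00785512  0.84182767  7.11445304] [0.64566983 0.28209395 0.58661478] [0.5234661  0.06320026 0.17570658] [0.12798935 1.33991128 0.05731332] [ 7.19541737e-01  2.50498350e+00  8.45432960e+01  3.52889041e-03
  9.29072780e+01 -7.18948705e+00]
```

View pics/c3.png

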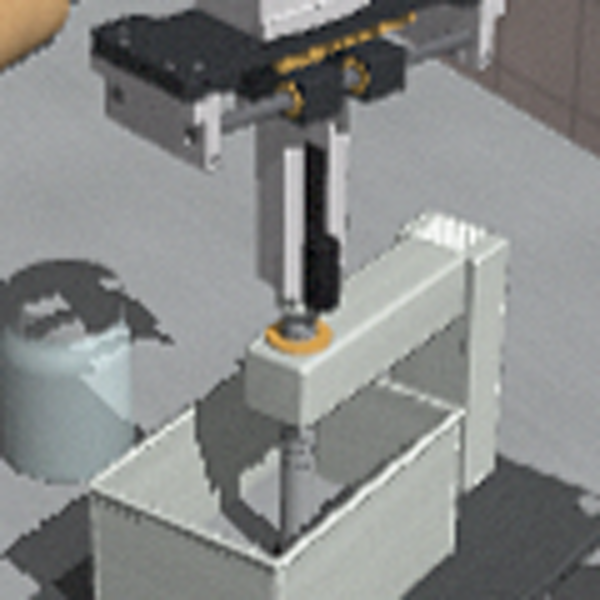

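The picture shows the foot down inside the tin (rod entering at crop (300,540)), the knob still in the fingers and the jar untouched. Mean force is 7.1 N against a free-travel level of about 3 N, so the contact force is about 4 N. Next I turn the knob clockwise.

>>> send_rows:
  rows:
    - [[0, 0, 0], 0.05]
    - [[0, 0, 0], 0.05]
    - [[0, 0, 0], 0.05]
    - [[0, 0, 0], 0.05]
    - [[0, 0, 0], 0.05]
    - [[0, 0, 0], 0.05]
    - [[0, 0, 0], 0]
    - [[0, 0, 0], 0]

```text
t: 15.35
eef_pos: [0.5234, 0.0632, 0.1757]
tcp_rot: [-90.0, 0.0, -99.3]
ft_force: [-5.5, 1.3, 7.6]
gripper_width: 0.0116
```

```bash
python3 -c "
from h import *
s=bot.read_state();print(s['ft_force'],s['wrist_torque'],s['tcp_rot'],s['gripper_width'])"
```

```text
[-5.52389742  1.32455853  7.63188997] [ 0.13130977  1.44804816 -0.03491188] [-8.99666442e+01  1.33841855e-02 -9.92919839e+01] 0.011586479619617035
```

>>> send_rows:
  rows:
    - [[0, 0, 0], 0.05]
    - [[0, 0, 0], 0.05]
    - [[0, 0, 0], 0.05]
    - [[0, 0, 0], 0.05]
    - [[0, 0, 0], 0.05]
    - [[0, 0, 0], 0.05]
    - [[0, 0, 0], 0.05]
    - [[0, 0, 0], 0.05]
    - [[0, 0, 0], 0.05]
    - [[0, 0, 0], 0.05]
    - [[0, 0, 0], 0.05]
    - [[0, 0, 0], 0.05]
    - [[0, 0, 0], 0.05]
    - [[0, 0, 0], 0.05]
    - [[0, 0, 0], 0]
    - [[0, 0, 0], 0]
  newtons: 55

```text
t: 16.95
eef_pos: [0.5231, 0.0632, 0.1756]
tcp_rot: [-90.0, -0.0, -139.4]
ft_force: [-5.2, 1.4, 8.5]
gripper_width: 0.0115
```

```bash
python3 -c "
from h import *
s=bot.read_state();print(s['ft_force'],s['wrist_torque'],s['tcp_rot'],s['gripper_width'])"
```

```text
[-5.20579652  1.43135935  8.5005392 ] [ 0.00619048  1.96017001 -0.03163081] [-9.00202245e+01 -1.66470433e-02 -1.39392516e+02] 0.011483521811368465
```

>>> send_rows:
  rows:
    - [[0, 0, 0], 0.03]
    - [[0, 0, 0], 0.03]
    - [[0, 0, 0], 0.03]
    - [[0, 0, 0], 0.03]
    - [[0, 0, 0], 0]
    - [[0, 0, 0], 0]

```text
t: 17.55
eef_pos: [0.5232, 0.0632, 0.1756]
tcp_rot: [-90.0, -0.0, -146.3]
ft_force: [-6.4, 0.6, 7.9]
gripper_width: 0.0115
```

```bash
python3 -c "
from h import *
s=bot.read_state();print(s['ft_force'],s['wrist_torque'],s['tcp_rot'],s['gripper_width'],s['joint_efforts'])"
```

```text
[-6.40421518  0.58967535  7.91956369] [0.00498326 1.90631127 0.00224516] [-9.00038141e+01 -1.25822424e-02 -1.46267779e+02] 0.011522592361635971 [-9.85655934e-01 -2.85310471e+01 -2.92594779e+01 -1.94842899e-01
 -2.66909413e+00 -2.03598820e-02]
```

>>> send_rows:
  rows:
    - [[0, 0, 0], 0.02]
    - [[0, 0, 0], 0.02]
    - [[0, 0, 0], 0.02]
    - [[0, 0, 0], 0]
    - [[0, 0, 0], 0]

```text
t: 18.05
eef_pos: [0.5233, 0.0632, 0.1756]
tcp_rot: [-90.0, -0.0, -149.6]
ft_force: [-4.9, 0.8, 7.5]
gripper_width: 0.0117
```

```bash
python3 -c "
from h import *
s=bot.read_state();print(s['ft_force'],s['wrist_torque'],s['tcp_rot'],s['gripper_width'],s['joint_efforts'])"
```

```text
[-4.94375548  0.79617079  7.46695987] [-0.13735026  1.71698491  0.73608054] [-8.99764276e+01 -3.87285484e-03 -1.49581800e+02] 0.011704865631183973 [ -1.45764805 -28.47001791 -29.29321826  -0.06279206  -2.52634652
   0.72061451]
```

Wrist torque rose to 0.74 N m after 1.18 rad of turning, so the knob is at its stop. I'm easing off the twist a little, then releasing.

>>> send_rows:
  rows:
    - [[0, 0, 0], -0.02]
    - [[0, 0, 0], 0]
    - [[0, 0, 0], 0]

```text
t: 18.35
eef_pos: [0.5232, 0.0632, 0.1756]
tcp_rot: [-90.0, -0.0, -148.5]
ft_force: [-5.1, -0.1, 6.6]
gripper_width: 0.0117
```

>>> send_rows:
  rows:
    - [[0, 0, 0], 0]
    - [[0, 0, 0], 0]
    - [[0, 0, 0], 0]
    - [[0, 0, 0], 0]
    - [[0, 0, 0], 0]
    - [[0, 0, 0], 0]
    - [[0, 0, 0], 0]
  grip: 0.05

```text
t: 19.05
eef_pos: [0.5236, 0.0631, 0.1744]
tcp_rot: [-90.0, 0.0, -148.6]
ft_force: [-0.1, 0.5, 0.1]
gripper_width: 0.0499
```

>>> send_rows:
  rows:
    - [[0, -0.01, 0], 0]
    - [[0, -0.02, 0], 0]
    - [[0, -0.02, 0], 0]
    - [[0, -0.02, 0], 0]
    - [[0, -0.02, 0], 0]
    - [[0, -0.02, 0], 0]
    - [[0, -0.02, 0], 0]
    - [[0, -0.02, 0], 0]
    - [[0, 0, 0], 0]
    - [[0, 0, 0], 0]
    - [[0, 0, 0], 0]

```text
t: 20.15
eef_pos: [0.5231, 0.0632, 0.3232]
tcp_rot: [-90.1, -0.1, -148.6]
ft_force: [-0.1, 0.1, -0.3]
gripper_width: 0.0499
```

```bash
python3 - <<'E'
from h import *
i=bot.read_camera("side");s=bot.read_state();print(s["ft_force"],s["eef_pos"])
cv2.imwrite("pics/c4.png",cv2.resize(i[180:300,246:366,::-1],(600,600),interpolation=cv2.INTER_CUBIC))
E
```

```text
[ 0.24996963  0.17165712 -0.76994112] [0.52302402 0.06318147 0.32298705]
```

View pics/c4.png

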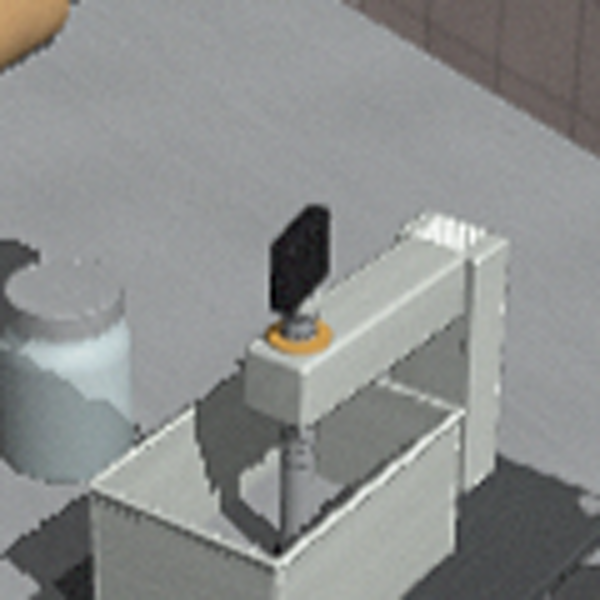

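The probe stays down: the ring marks sit at the same crop pixels, around (300,440), as when it was held. The knob is turned and the gripper is clear, so I'm handing in.

```bash
python3 -c "
from station import bot
print(bot.hand_in())"
```

```text
the job is handed in; nothing more can be done
None
```

The probe is locked with its foot on the tin's bottom, and I've handed the job in; the hand-in gives no verdict.

- **Pushing down:** I gripped the wing knob and lowered the probe in small steps, about 82 mm in all, which puts the tin's bottom about 23 mm above the bench. The vertical force rose from about 3 N to about 7 N there, so the foot was pressing with roughly 4 N. That is an estimate, because the contact force can't be read directly.
- **Locking:** I turned the knob about 1.18 rad clockwise while holding the probe down, until the wrist torque jumped to 0.74 N m. I estimated the knob's starting angle at 0.19 rad, so it ended near the 1.35 rad stop.
- **Letting go:** I eased the twist back by 0.02 rad, opened the gripper and raised it about 15 cm. The last picture shows the probe at the same depth as when it was held, and the gripper reads no load.

**Disagreements and gaps:**
- The wrist showed no clear rise in torque while the knob was clamping, only at the stop.
- The foot moved less per newton than its 2 N/mm spring suggests.
- A sideways force of about 5 N stayed on the knob until I released it.
- The jar looks unmoved in the last picture. I did not look at the small tin or the cutter again, but the arm stayed well above both.

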